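# Load the test panel, tension the belt drive and switch on

### The arm

A 6-joint arm with a two-finger parallel gripper is mounted at the origin on the work surface. World frame = base frame: x ahead of the robot, y to its left, z up, the work surface at z = 0. Lengths are in mm, angles in rad, forces in N, time in s.
With the tool pointing down it reaches from about 300 to 775 mm from the base axis. Payload 14.6 kg.
Tool frame: the origin (TCP) lies at the very end of the fingers, on their centre line; the grasp point (between the pads) lies 19 mm behind it; z points along the fingers, y is the line along which they close (so a half turn about z gives the same grasp; the last joint's range is limited). The gripper opens to 94 mm and grips with 3 to 60 N. Pads are 16 mm wide; open, the fingers measure 119 mm over their backs; the gripper's body (75 mm by 177 mm) begins 78 mm behind the grasp point.
Start: joints at [1.074, 0.3, 1.521, -0, 1.321, -0.067], TCP at [229.175, 499.968, 205.446] pointing down, gripper open.
Joint ranges: [-3.03, 3.03], [-0.79, 2.21], [0.23, 2.52], [-1.04, 4.18], [0, 3.07], [-2.55, 2.55]. Speed limits (rad/s): [2.22, 2.22, 2.57, 3.14, 3.14, 3.14].

### API

Orientations are given as [roll, pitch, yaw] about the fixed x, y, z axes, in that order (R = Rz(yaw) Ry(pitch) Rx(roll)).
In Python, from cell import manip gives the robot as it stands.
- The arm moves only by the tool servo_tool, never from a script. Its argument "motion" is a list that holds one entry, the list of rows, each a list of 7 numbers: the shift along the world's x, y, z as a fraction of full scale, then the turn, a rotation vector about the world's x, y, z as a fraction of full scale, then the closure, from 0 (fully open) to 1 (shut). In form: [[[x, y, z, rx, ry, rz, gripper], ...]]. A call has 1 to 10 rows; each row is the pose to reach, as a shift and turn from the pose commanded when the call began, turning the shorter way round; what a row does not reach only later rows make up. Full scale, the value 1, is 0.5 m for a shift and pi rad for a turn. A row lasts 1/10 s, in which the tool goes at most 50 mm and 8.59 degrees, less where a joint would pass 70% of its speed; a pose out of reach is approached as far as the arm can. A call with a number of a shift or a turn outside -1 to 1 is refused whole. A call with a gripper value outside its range is refused whole. The fingers move at their own pace and stop on an object; "newtons" is the grip in N (left out, the last holds). Time passes only in rows, so rows that repeat a pose let the fingers close. It gives the time, the measured TCP pose, the force, the opening and the grip force at its end, in the units of the state.
- manip.read_state(): the state, without advancing time (a new reading comes with each control period).
- manip.camera(name): name is "scene" or "top" or "wrist"; returns a dict with "frame" (420x560x3 uint8, red, green, blue), "range_z" (420x560 float32, mm along the optical axis (not along the pixel's ray), 0 where there is no reading), "vfov" (degrees; the focal length in pixels is half the picture's height over the tangent of half this angle, whatever the lens; pixels are square), "cx", "cy" (the principal point, pixels), "cam_to_world" (4x4, takes a point from camera to world coordinates). Camera axes: x right, y down, z forward; pixel columns grow to the right and rows downward; lengths in mm; the calibration is good to about 2 mm. A picture is of the moment at which its call begins.
- manip.sign_off(): hands the job in; it is judged then, once.
The state is a dict: "clock": time; "joints": joint angles; "qd": joint speeds; "effort": joint torques, N m; "eef_pos": TCP position; "eef_rot": TCP orientation; "wrist_force": force on the tool from outside, world axes, zero at the start; "moment": the same for the moment, N m; "finger_gap": finger opening in mm; "finger_force": force on a finger pad.
Only numpy, scipy, OpenCV 4.12 (cv2) and the standard library are available. Lean on these libraries where they do the work, as an engineer would, in place of code of your own. Each camera call takes 0.05 s, during which the arm holds its last target. There are 200 camera calls.

### The job

Stand every ceramic resistor module from the desk in a bay of its own on the brown test panel and press each one down until it is fully home. Only then wind the tension wheel on the green belt-drive rig clockwise until it comes up firm, and last of all throw the black toggle switch over to on, away from the robot. Leave everything else on the desk where it is.

Things in the scene. Friction and masses are not known exactly. Their poses are not given: they have to be found in the camera images.
- panel: Fixed brown bakelite test panel lying flat on the desk, 126 (x) by 420 (y) by 40 mm high; origin at the centre of its underside; its y axis runs along the row of four bays, towards the switch. It is turned by up to 7 degrees.
- bay0 (a point): Centre of the bay farthest from the switch, at the level of a fully home module's underside (18 mm above the desk, 22 mm below the panel's top). Axes as the panel's. All bays are alike: open on top, 62 (panel x) by 70 mm (panel y), 80 mm apart.
- bay1 (a point): Next bay. In each bay's floor a sprung brass contact plate stands 10 mm up until it is pressed down, so a module set in loosely stands 10 mm proud. Pushing it home takes about 7 to 10 N; then it meets a firm stop and stays down, as does a plate once pushed down.
- bay2 (a point): Next bay, as bay0.
- bay3 (a point): The bay nearest the switch, as bay0.
- mod0_mid (a point): Plug-in resistor module, standing on the desk: white ceramic block 30 (its x) by 50 (its y) by 54 mm tall, on a heavy black foot 56 (x) by 64 (y) by 12 mm, 66 mm tall in all, 0.2 to 0.34 kg. Point at its centre, 33 mm above its underside; z points up through its top. Take it across the 30 mm width. Goes in any bay with its long side along the panel's y, either way round. May be absent.
- mod1_mid (a point): Plug-in resistor module, standing on the desk: white ceramic block 30 (its x) by 50 (its y) by 54 mm tall, on a heavy black foot 56 (x) by 64 (y) by 12 mm, 66 mm tall in all, 0.2 to 0.34 kg. Point at its centre, 33 mm above its underside; z points up through its top. Take it across the 30 mm width. Goes in any bay with its long side along the panel's y, either way round. May be absent.
- mod2_mid (a point): Plug-in resistor module, standing on the desk: white ceramic block 30 (its x) by 50 (its y) by 54 mm tall, on a heavy black foot 56 (x) by 64 (y) by 12 mm, 66 mm tall in all, 0.2 to 0.34 kg. Point at its centre, 33 mm above its underside; z points up through its top. Take it across the 30 mm width. Goes in any bay with its long side along the panel's y, either way round. May be absent.
- mod3_mid (a point): Plug-in resistor module, standing on the desk: white ceramic block 30 (its x) by 50 (its y) by 54 mm tall, on a heavy black foot 56 (x) by 64 (y) by 12 mm, 66 mm tall in all, 0.2 to 0.34 kg. Point at its centre, 33 mm above its underside; z points up through its top. Take it across the 30 mm width. Goes in any bay with its long side along the panel's y, either way round. May be absent.
- wheel_grip (a point): Place to pinch the tension wheel: on its axis, 154 mm above the desk. The wheel is a level aluminium disc 96 mm across on top of the fixed green rig (150 by 120 by 100 mm), left or right on the desk. A black finger bar, 74 long, 14 wide, 32 mm tall, stands across the disc; this point, 8 mm below the bar's top, turns with it, x along the bar.
- wheel (a joint): Turn of the tension wheel, rad; grows clockwise seen from above, starts at 0 to 1.5. Takes 0.15 to 0.25 N m, growing as it winds, stays where it is left, and comes up against a firm stop at 5.0 (fully tensioned). A white pointer on the rig moves 14 mm per rad along a dark strip as it winds, up to a brass end mark.
- toggle_tip (a point): Centre of the black ball (26 mm across) at the end of the toggle switch's lever, 60 mm from its pivot; the pivot is 62 mm above the desk, at the end of the panel beyond bay3, on a black block whose top is 65 mm above the desk.
- toggle (a joint): Lever angle, rad: 0 is off, leaning 0.5 rad towards the panel's -x (the robot); 1.0 is on, leaning 0.5 rad to the panel's +x. Light friction (about 1 N at the ball) holds it anywhere.
There are look-alikes about, which are no part of the job. Leave any pink look-alike of the part that bears mod3_mid alone.

How it is judged (in metres and radians):
On the way, in this order (a step that is already met when the one before it is completed fails the run):
1. every module is fully home in a bay (((horizontal distance between mod0_mid and bay0 below 0.01 m and z of mod0_mid in the frame of bay0 below 0.037 m and angle between mod0_mid's own z axis and vertical below 0.1 rad) or (horizontal distance between mod0_mid and bay1 below 0.01 m and z of mod0_mid in the frame of bay1 below 0.037 m and angle between mod0_mid's own z axis and vertical below 0.1 rad) or (horizontal distance between mod0_mid and bay2 below 0.01 m and z of mod0_mid in the frame of bay2 below 0.037 m and angle between mod0_mid's own z axis and vertical below 0.1 rad) or (horizontal distance between mod0_mid and bay3 below 0.01 m and z of mod0_mid in the frame of bay3 below 0.037 m and angle between mod0_mid's own z axis and vertical below 0.1 rad)) and ((horizontal distance between mod1_mid and bay0 below 0.01 m and z of mod1_mid in the frame of bay0 below 0.037 m and angle between mod1_mid's own z axis and vertical below 0.1 rad) or (horizontal distance between mod1_mid and bay1 below 0.01 m and z of mod1_mid in the frame of bay1 below 0.037 m and angle between mod1_mid's own z axis and vertical below 0.1 rad) or (horizontal distance between mod1_mid and bay2 below 0.01 m and z of mod1_mid in the frame of bay2 below 0.037 m and angle between mod1_mid's own z axis and vertical below 0.1 rad) or (horizontal distance between mod1_mid and bay3 below 0.01 m and z of mod1_mid in the frame of bay3 below 0.037 m and angle between mod1_mid's own z axis and vertical below 0.1 rad)) and ((horizontal distance between mod2_mid and bay0 below 0.01 m and z of mod2_mid in the frame of bay0 below 0.037 m and angle between mod2_mid's own z axis and vertical below 0.1 rad) or (horizontal distance between mod2_mid and bay1 below 0.01 m and z of mod2_mid in the frame of bay1 below 0.037 m and angle between mod2_mid's own z axis and vertical below 0.1 rad) or (horizontal distance between mod2_mid and bay2 below 0.01 m and z of mod2_mid in the frame of bay2 below 0.037 m and angle between mod2_mid's own z axis and vertical below 0.1 rad) or (horizontal distance between mod2_mid and bay3 below 0.01 m and z of mod2_mid in the frame of bay3 below 0.037 m and angle between mod2_mid's own z axis and vertical below 0.1 rad)) and ((horizontal distance between mod3_mid and bay0 below 0.01 m and z of mod3_mid in the frame of bay0 below 0.037 m and angle between mod3_mid's own z axis and vertical below 0.1 rad) or (horizontal distance between mod3_mid and bay1 below 0.01 m and z of mod3_mid in the frame of bay1 below 0.037 m and angle between mod3_mid's own z axis and vertical below 0.1 rad) or (horizontal distance between mod3_mid and bay2 below 0.01 m and z of mod3_mid in the frame of bay2 below 0.037 m and angle between mod3_mid's own z axis and vertical below 0.1 rad) or (horizontal distance between mod3_mid and bay3 below 0.01 m and z of mod3_mid in the frame of bay3 below 0.037 m and angle between mod3_mid's own z axis and vertical below 0.1 rad))), for 0.2 s.
2. the tension wheel is wound up firm (value of joint wheel above 4.7 rad), for 0.2 s.
3. the toggle switch is on (value of joint toggle above 0.85 rad), for 0.2 s.
At the end, for the whole second after the job is handed in: every module present stands upright (within 0.1 rad) in a bay, within 10 mm of its centre and within 4 mm of fully home, at rest; the wheel is wound past 4.7 rad (stop at 5.0); the toggle is past 0.85 rad (on at 1.0) (all of step 1 and value of joint wheel above 4.7 rad and value of joint toggle above 0.85 rad and linear speed of each of mod0, mod1, mod2, mod3 below 0.02 m/s); the robot touches nothing.
It fails at once if something else on the desk (rotor, exhaust pipe, insulator, drain tap, spanner, oil bottle or mug) is moved more than 3 cm (distance of any of rotor, exhaust, insulator, draintap, spanner, oil, mug from where it was at the start of the episode above 0.03 m).
Of mod0, mod1, mod2, mod3 only 2 to 4 are there at a start; the rules pass over those that are not, and their reading is None.
At some moment in a run one of mod0, mod1, mod2, mod3 may be knocked a few centimetres aside while the robot is not near it.
Once in a run the grip may slacken for a moment while it holds something.
It also fails if it takes over 210 s, if anything falls off the work surface, if the arm or the gripper's body presses on something with over 40 N, if the wrist force passes 120 N, or if a joint passes its speed limit or range.

## Working session

There is one attempt and no reset: what is moved stays moved. The work goes in short steps, Python scripts to look and compute and a tool call to move; the robot and the scene stay as the last step left them, time stands still between calls to the robot, and variables do not carry over. Pictures are saved under pics/ and viewed, at most 14 in all, crops included, and the job is handed in when it is done.

Besides the shell and the picture viewer there is one more tool, called after "Request:" as name(argument=value, ...), one argument or row to a line, values as JSON. servo_tool: Moves the arm, as the interface text tells. Its arguments: {"type":"object","properties":{"motion":{"type":"array"},"newtons":{"type":"number"}},"required":["motion"]}

```bash
ls; mkdir -p pics
cat > h.py <<'E'
from cell import manip
import numpy as np, cv2
def cam(n,save=None):
    c=manip.camera(n)
    if save: cv2.imwrite('pics/'+save,c['frame'][:,:,::-1])
    return c
def pts(c):
    z=c['range_z'];h,w=z.shape;f=h/2/np.tan(np.radians(c['vfov']/2))
    v,u=np.mgrid[:h,:w]
    P=np.stack([(u-c['cx'])/f*z,(v-c['cy'])/f*z,z,np.ones_like(z)],-1)
    P=P@np.array(c['cam_to_world']).T
    P[z<=0]=np.nan
    return P[...,:3]
E
python3 - <<'E'
from h import *
for n in('top','scene'):
    c=cam(n,n+'0.png');np.savez(n+'0.npz',**{k:np.array(c[k]) for k in c})
    print(n,c['vfov'],c['cx'],c['cy'],np.round(c['cam_to_world'],3).tolist())
print(manip.read_state())
E
```

```text
pics
top 46.09990404375601 283.67449555799203 214.34180574968283 [[0.014, -0.999, 0.036, 505.009], [-1.0, -0.013, 0.006, 15.814], [-0.005, -0.036, -0.999, 1142.348], [0.0, 0.0, 0.0, 1.0]]
scene 53.464781465795966 278.9862737527305 213.5517182805638 [[0.843, 0.336, -0.42, 1027.154], [0.538, -0.516, 0.666, -737.62], [0.007, -0.788, -0.616, 784.967], [0.0, 0.0, 0.0, 1.0]]
{'clock': 0.1, 'joints': array([ 1.07439956e+00,  3.00399876e-01,  1.52151086e+00,  6.71108965e-06,
        1.32069997e+00, -6.66407036e-02]), 'qd': array([-3.03591902e-04, -8.62882686e-04, -2.41266426e-03,  8.59746277e-05,
        1.18837489e-03, -5.77034913e-04]), 'effort': array([-8.02985069e-04, -5.32642794e+01, -3.53286660e+01,  7.08655547e-02,
        2.35187646e-02, -7.51257880e-05]), 'eef_pos': array([229.06748596, 499.77249371, 204.95510221]), 'eef_rot': array([-3.14057729e+00, -7.42796283e-05,  2.71183489e+00]), 'wrist_force': array([ 0.70019331,  0.28752173, -0.00535659]), 'moment': array([-0.02428799,  0.01865994, -0.00059829]), 'finger_force': 0.0, 'finger_gap': 93.63096698937133}
```

View pics/top0.png

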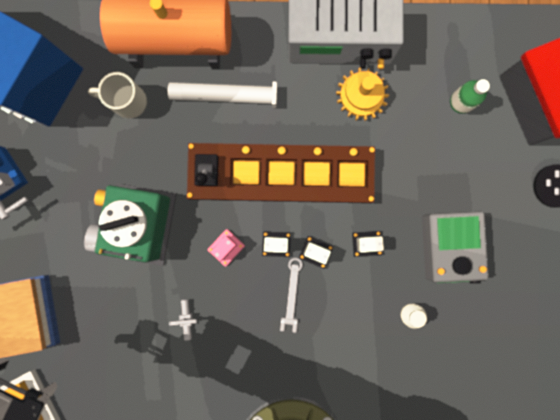

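View pics/scene0.png

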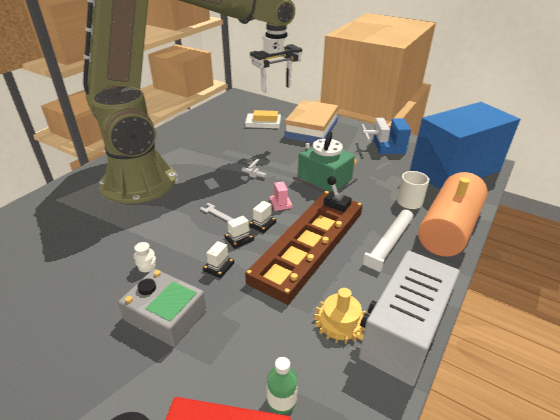

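Top view candidates: three white-block modules at (276,244), (317,251), (368,243). Look-alikes are the pink one at (226,247), the white insulator at (413,316) and the white exhaust at (222,93). I choose the three white blocks on black feet and check them in a close crop while measuring.

```bash
cat >> h.py <<'E'
def rect(P,m):
    q=P[m][:,:2].astype(np.float32); (cx,cy),(w,h),a=cv2.minAreaRect(q)
    if w<h: a+=90; w,h=h,w
    a=(a+90)%180-90   # long side direction, deg from +x
    return np.round([cx,cy,w,h,a,len(q),P[m][:,2].mean()],1)
def mods(c,P,zlo=60,zhi=72,amin=60):
    f=c['frame'].astype(int); m=(f.min(-1)>140)&(f.max(-1)-f.min(-1)<60)&(P[...,2]>zlo)&(P[...,2]<zhi)
    n,l,s,ce=cv2.connectedComponentsWithStats(m.astype(np.uint8))
    return [(np.round(ce[i]).tolist(),rect(P,l==i).tolist()) for i in range(1,n) if s[i,4]>amin]
E
python3 - <<'E'
from h import *
c=dict(np.load('top0.npz'));P=pts(c);f=c['frame'].astype(int)
for m in mods(c,P):print('mod',m)
Z=P[...,2]
print('desk z',np.nanmedian(Z[260:280,380:420]))
box=np.zeros(Z.shape,bool);box[135:210,180:385]=1
m=box&(Z>34)&(Z<46)
print('panel',rect(P,m))
R,G,B=f[...,0],f[...,1],f[...,2]
y=box&(R>200)&(G>150)&(B<90)
n,l,s,ce=cv2.connectedComponentsWithStats(y.astype(np.uint8))
for i in range(1,n):
    if s[i,4]>150: print('bay',ce[i],rect(P,l==i))
b=np.zeros_like(box);b[150:195,190:222]=1
for lo,hi in((55,72),(95,140)):
    mm=b&(Z>lo)&(Z<hi)
    if mm.sum(): print('tog',lo,rect(P,mm))
w=np.zeros_like(box);w[180:270,80:170]=1
for lo,hi in((120,140),(150,175)):
    mm=w&(Z>lo)&(Z<hi);print('wheel',lo,rect(P,mm),np.nanmax(Z[w]))
print('rig',rect(P,w&(Z>92)&(Z<108)&(G>R+20)))
a=cv2.resize(c['frame'][130:290,70:390][:,:,::-1],(800,400),interpolation=cv2.INTER_CUBIC)
cv2.imwrite('pics/crop1.png',a)
E
```

```text
mod ([10.0, 208.0], [555.9, 624.0, 66.7, 25.9, -49.3, 126.0, 63.6])
mod ([457.0, 251.0], [479.9, -357.5, 141.1, 114.7, 3.8, 1295.0, 68.9])
mod ([371.0, 244.0], [481.7, -168.7, 50.2, 29.6, -85.4, 313.0, 64.9])
mod ([275.0, 245.0], [477.9, 40.3, 48.2, 28.5, -89.3, 310.0, 64.7])
mod ([317.0, 253.0], [460.5, -51.2, 49.5, 29.8, 67.6, 313.0, 64.7])
mod ([417.0, 318.0], [322.8, -269.6, 34.2, 32.5, -88.0, 203.0, 68.5])
desk z -0.8343303400602053
panel [ 639.7   31.   420.4  126.9   89.6 6084.    38.8]
bay [246.54323308 171.32330827] [641.4 109.5  54.8  53.  -89.8 532.    nan]
bay [281.         172.53663004] [640.   29.3  54.3  49.5 -87.1 546.    nan]
bay [316.32129964 173.12815884] [642.5 -52.3  59.4  48.2 -82.1 554.    nan]
bay [351.91516245 173.79061372] [ 637.2 -133.1   53.3   52.2  -81.4  554.     nan]
tog 55 [ 6.403e+02  1.962e+02  6.940e+01  5.080e+01 -6.000e-01  5.350e+02
  6.370e+01]
tog 95 [614.4 195.8  24.   22.8 -86.1 118.  123.2]
wheel 120 [ 517.7  353.7   98.4   95.7   48.1 1410.   128.1] 164.49778862482538
wheel 150 [519.1 354.8  74.   14.2 -73.4 275.  159.2] 164.49778862482538
rig [ 519.   354.3  148.8  118.6   -9.1 1849.    97.5]
```

View pics/crop1.png

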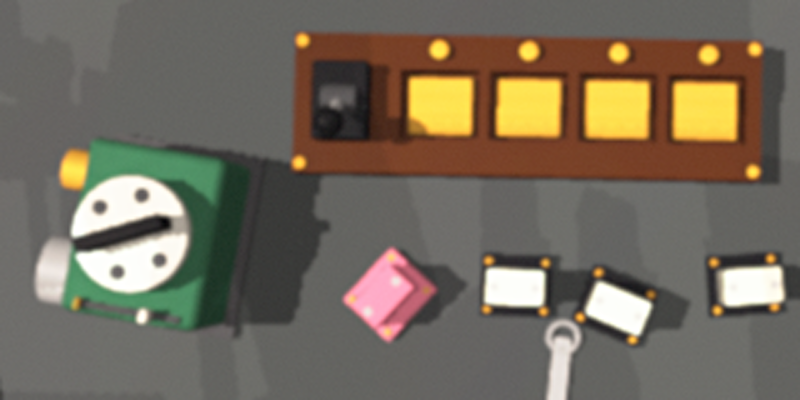

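The crop shows three upright white modules on black feet at crop (515,287), (617,307) and (747,287). The pink look-alike is at (390,295), the toggle is off at (335,115), and the wheel bar is at (122,232). Moving above for a wrist view.

Request:
servo_tool(
  motion=[
    [[0.66,-1,0.3,0,0,-0.363,0],[0.66,-1,0.3,0,0,-0.363,0],[0.66,-1,0.3,0,0,-0.363,0],[0.66,-1,0.3,0,0,-0.363,0],[0.66,-1,0.3,0,0,-0.363,0],[0.66,-1,0.3,0,0,-0.363,0],[0.66,-1,0.3,0,0,-0.363,0],[0.66,-1,0.3,0,0,-0.363,0],[0.66,-1,0.3,0,0,-0.363,0],[0.66,-1,0.3,0,0,-0.363,0]],
  ],
)

```text
clock: 1.1
eef_pos: [497.0, 93.2, 327.3]
eef_rot: [-3.141, -0.0, 1.571]
wrist_force: [1.1, -0.1, 0.3]
finger_gap: 94.4
finger_force: 0.0
```

Request:
servo_tool(
  motion=[
    [[0,0,0,0,0,0,0],[0,0,0,0,0,0,0]],
  ],
)

```text
clock: 1.3
eef_pos: [496.5, 94.5, 326.4]
eef_rot: [-3.141, -0.0, 1.569]
wrist_force: [0.0, 0.8, 0.1]
finger_gap: 94.0
finger_force: 0.0
```

Run:
```python
from h import *
c=cam('wrist','w1.png');P=pts(c);np.savez('w1.npz',**{k:np.array(c[k]) for k in c})
print(c['vfov'],np.round(c['cam_to_world'],3).tolist())
for m in mods(c,P):print('mod',m)
print(np.round(manip.read_state()['eef_pos'],1))
```

```text
60.14921604934711 [[1.0, -0.001, -0.001, 497.123], [-0.002, -0.97, -0.245, 164.529], [-0.001, 0.245, -0.97, 505.725], [0.0, 0.0, 0.0, 1.0]]
mod ([270.0, 226.0], [478.1, 41.0, 48.8, 29.2, 89.1, 900.0, 66.1])
mod ([258.0, 292.0], [460.8, -50.5, 50.2, 29.5, 67.9, 804.0, 66.0])
mod ([276.0, 377.0], [482.2, -179.6, 28.2, 22.4, 1.6, 220.0, 66.4])
[496.   95.4 326.3]
```

View pics/w1.png

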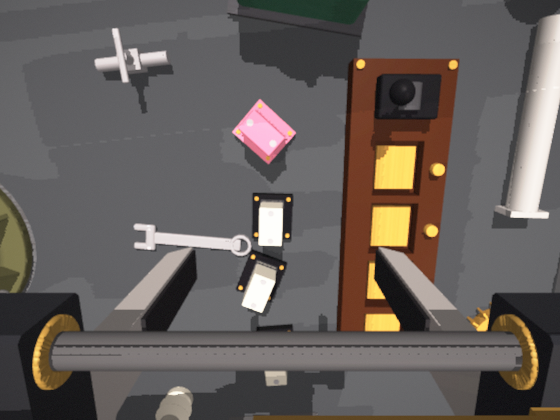

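The wrist view shows the modules at (270,226) and (258,292), with the third partly hidden at (276,377). The panel bays run down from (395,167). Now fitting the bays from both views.

Run:
```python
from h import *
for nm in('top0','w1'):
    c=dict(np.load(nm+'.npz'));P=pts(c);Z=P[...,2];f=c['frame'].astype(int);R,G,B=f[...,0],f[...,1],f[...,2]
    X,Y=P[...,0],P[...,1]
    reg=(X>560)&(X<720)&(Y>-200)&(Y<260)
    m=reg&(Z>33)&(Z<46);print(nm,'panel',rect(P,m))
    y=reg&(Z>15)&(Z<33)&(R>150)&(G>110)&(B<90)
    n,l,s,ce=cv2.connectedComponentsWithStats(y.astype(np.uint8))
    for i in range(1,n):
        if s[i,4]>150: print('plate',rect(P,l==i))
    # hole rim: points not on panel top, in the bay strip
    h=reg&~((Z>35))&(X>600)&(X<680)&(Y<160)&(Y>-170)
    n,l,s,ce=cv2.connectedComponentsWithStats(h.astype(np.uint8))
    for i in range(1,n):
        if s[i,4]>150: print('hole',rect(P,l==i))
```

```text
top0 panel [ 639.7   31.4  421.2  126.9   89.6 6164.    38.7]
plate [642.  111.2  58.3  54.1  90.  565.   26. ]
plate [641.3  29.9  59.5  54.   89.6 587.   26.1]
plate [640.2 -51.2  57.8  53.6 -89.4 588.   26.2]
plate [ 639.5 -130.9   58.7   52.1  -89.4  575.    26.5]
hole [639.5 110.8  72.2  67.8 -89.  855.   23.6]
hole [ 643.  -132.3   68.6   66.6   89.7  843.    24. ]
hole [640.5  29.7  72.3  63.3 -89.4 853.   23.6]
hole [638.2 -50.4  69.9  65.8 -89.4 844.   23.5]
w1 panel [  640.6    58.3   367.4   127.     89.6 14313.     40.2]
plate [640.8 111.   55.5  51.4  90.  271.   27.9]
plate [640.2  31.2  55.8  50.7  89.6 161.   27.2]
hole [ 642.7  110.3   69.9   59.8   89.5 2528.    25.7]
hole [ 642.1   28.9   68.    60.4  -89.8 2122.    26.4]
hole [629.8 -53.4  64.3  33.   87.4 563.   26.5]
hole [ 6.420e+02 -1.182e+02  5.680e+01  3.530e+01  3.000e-01  6.420e+02
  2.780e+01]
```

Request:
servo_tool(
  motion=[
    [[-0.036,-0.109,-0.4,0,0,0,0.2],[-0.036,-0.109,-0.4,0,0,0,0.2],[-0.036,-0.109,-0.4,0,0,0,0.2],[-0.036,-0.109,-0.4,0,0,0,0.2],[-0.036,-0.109,-0.4,0,0,0,0.2],[-0.036,-0.109,-0.4,0,0,0,0.2],[-0.036,-0.109,-0.4,0,0,0,0.2]],
  ],
)

```text
clock: 2.05
eef_pos: [479.5, 41.6, 129.2]
eef_rot: [3.138, -0.0, 1.572]
wrist_force: [-0.1, 0.2, 1.0]
finger_gap: 75.5
finger_force: 0.0
```

Request:
servo_tool(
  motion=[
    [[-0.002,-0.002,-0.1,0,0,0,0.2],[-0.002,-0.002,-0.19,0,0,0,0.2],[-0.002,-0.002,-0.19,0,0,0,0.2],[-0.002,-0.002,-0.19,0,0,0,0.2],[-0.002,-0.002,-0.19,0,0,0,1],[-0.002,-0.002,-0.19,0,0,0,1],[-0.002,-0.002,-0.19,0,0,0,1],[-0.002,-0.002,-0.19,0,0,0,1],[-0.002,-0.002,-0.19,0,0,0,1],[-0.002,-0.002,-0.19,0,0,0,1]],
  ],
  newtons=45,
)

```text
clock: 3.05
eef_pos: [477.4, 39.6, 32.0]
eef_rot: [3.142, 0.0, 1.571]
wrist_force: [0.3, -0.6, 0.7]
finger_gap: 30.9
finger_force: 0.0
```

Request:
servo_tool(
  motion=[
    [[0,0,0,0,0,0,1],[0,0,0,0,0,0,1],[0,0,0.1,0,0,0,1],[0,0,0.2,0,0,0,1],[0,0,0.2,0,0,0,1],[0,0,0.2,0,0,0,1]],
  ],
)

```text
clock: 3.65
eef_pos: [477.3, 39.6, 131.9]
eef_rot: [3.141, -0.0, 1.571]
wrist_force: [0.2, -0.2, -4.1]
finger_gap: 29.8
finger_force: 44.7
```

Request:
servo_tool(
  motion=[
    [[0.1,-0.006,0,0,0,-0.003,1],[0.2,-0.012,0,0,0,-0.003,1],[0.3,-0.02,0,0,0,-0.003,1],[0.327,-0.02,0,0,0,-0.003,1],[0.327,-0.02,-0.08,0,0,-0.003,1],[0.327,-0.02,-0.08,0,0,-0.003,1],[0.327,-0.02,-0.08,0,0,-0.003,1]],
  ],
)

```text
clock: 4.35
eef_pos: [639.7, 29.7, 90.2]
eef_rot: [-3.137, -0.0, 1.562]
wrist_force: [-0.4, 0.1, -2.5]
finger_gap: 29.9
finger_force: 44.7
```

Run:
```python
from h import *
c=cam('wrist','w2.png');P=pts(c);s=manip.read_state();print(np.round(s['eef_pos'],1),s['finger_gap'],s['finger_force'])
Z=P[...,2]
for m in mods(c,P,100,150,100):print('held',m)
X,Y=P[...,0],P[...,1]
h=(Z<35)&(X>600)&(X<680)&(Y<160)&(Y>-170)
n,l,st,ce=cv2.connectedComponentsWithStats(h.astype(np.uint8))
for i in range(1,n):
    if st[i,4]>150: print('hole',ce[i],rect(P,l==i))
```

```text
[640.6  29.7  92. ] 29.945585140475128 44.7062748670578
held ([285.0, 276.0], [640.3, 33.3, 54.0, 46.2, -0.1, 9648.0, 124.2])
hole [285.08379179 103.50139653] [  640.6   111.2    70.6    62.6    89.7 11815.     25.2]
hole [286.43707973 185.02113353] [ 6.402e+02  5.980e+01  6.230e+01  9.900e+00 -8.000e-01  1.041e+03
  2.100e+01]
hole [285.33996024 374.5944334 ] [ 6.391e+02 -8.390e+01  6.210e+01  2.400e+00 -4.000e-01  5.030e+02
  3.150e+01]
hole [285.23733637 404.53158793] [ 6.389e+02 -1.168e+02  6.250e+01  3.640e+01 -3.000e-01  1.757e+03
  2.660e+01]
```

View pics/w2.png

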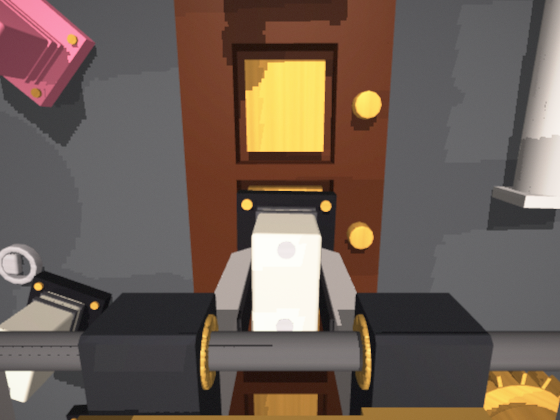

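The held module sits squarely over bay2 (foot front at (286,205), hole at (286,187)). Lowering it.

Request:
servo_tool(
  motion=[
    [[0,0.001,-0.03,0,0,0,1],[0,0.001,-0.056,0,0,0,1],[0,0.001,-0.056,0,0,0,1],[0,0.001,-0.064,0,0,0,1],[0,0.001,-0.068,0,0,0,1]],
  ],
  newtons=60,
)

```text
clock: 4.9
eef_pos: [641.1, 30.2, 58.7]
eef_rot: [3.141, 0.0, 1.562]
wrist_force: [-5.1, 0.8, 7.7]
finger_gap: 29.7
finger_force: 59.7
```

Request:
servo_tool(
  motion=[
    [[-0.001,0,-0.008,0,0,0,1],[-0.001,0,-0.014,0,0,0,1],[-0.001,0,-0.018,0,0,0,1],[-0.001,0,-0.018,0,0,0,1]],
  ],
)

```text
clock: 5.3
eef_pos: [641.0, 30.2, 50.2]
eef_rot: [3.14, -0.0, 1.562]
wrist_force: [-0.5, 0.3, 4.1]
finger_gap: 29.6
finger_force: 59.7
```

Request:
servo_tool(
  motion=[
    [[0,0,-0.003,0,0,0,1],[0,0,-0.005,0,0,0,1]],
  ],
)

```text
clock: 5.5
eef_pos: [641.2, 30.2, 49.9]
eef_rot: [3.139, 0.0, 1.562]
wrist_force: [-14.8, 0.0, 34.3]
finger_gap: 29.6
finger_force: 59.7
```

Request:
servo_tool(
  motion=[
    [[0,0,0.005,0,0,0,1],[0,0,0.005,0,0,0,0.35],[0,0,0.005,0,0,0,0.35],[0,0,0.005,0,0,0,0.3],[0,0,0.1,0,0,0,0.3],[0,0,0.2,0,0,0,0.2],[0,0,0.25,0,0,0,0.2],[-0.1,-0.06,0.28,0,0,-0.04,0.2],[-0.18,-0.1,0.28,0,0,-0.08,0.2],[-0.27,-0.13,0.28,0,0,-0.12,0.2]],
  ],
)

```text
clock: 6.5
eef_pos: [505.8, -35.1, 186.5]
eef_rot: [3.141, -0.0, 1.18]
wrist_force: [1.8, 0.1, 0.7]
finger_gap: 75.2
finger_force: 0.0
```

Run:
```python
from h import *
s=manip.read_state();print(np.round(s['eef_pos'],1),np.round(s['eef_rot'],3),s['finger_gap'])
c=cam('top','t2.png');P=pts(c)
for m in mods(c,P,55,75)+mods(c,P,76,90):print(m)
c=cam('wrist','w3.png');P=pts(c)
for m in mods(c,P,60,72,300)+mods(c,P,76,90,300):print('w',m)
```

```text
[505.8 -35.1 186.5] [ 3.141 -0.     1.18 ] 75.18700394199492
([10.0, 208.0], [549.3, 620.3, 66.6, 29.8, -73.0, 154.0, 62.8])
([476.0, 246.0], [480.6, -369.4, 141.6, 92.1, 3.3, 605.0, 69.3])
([93.0, 230.0], [503.9, 437.1, 25.5, 19.3, 59.5, 73.0, 69.8])
([375.0, 244.0], [483.1, -177.4, 31.4, 28.3, -87.9, 166.0, 64.9])
([89.0, 247.0], [467.7, 444.3, 23.5, 18.2, -65.9, 61.0, 68.6])
([417.0, 318.0], [323.7, -269.5, 33.1, 30.1, -38.0, 188.0, 69.0])
([115.0, 91.0], [806.0, 388.2, 81.2, 78.4, 44.4, 264.0, 85.7])
([281.0, 169.0], [640.9, 30.1, 49.8, 30.2, 86.0, 323.0, 82.6])
([90.0, 238.0], [485.7, 438.2, 28.8, 28.1, -89.4, 97.0, 78.2])
w ([251.0, 241.0], [460.7, -50.3, 49.9, 29.7, 67.8, 1899.0, 66.1])
w ([431.0, 57.0], [641.2, 31.2, 49.2, 30.2, 87.4, 3064.0, 84.1])
```

Request:
servo_tool(
  motion=[
    [[-0.09,-0.031,-0.04,0,0,0.001,0.2],[-0.09,-0.031,-0.1,0,0,0.001,0.2],[-0.09,-0.031,-0.2,0,0,0.001,0.2],[-0.09,-0.031,-0.28,0,0,0.001,0.2],[-0.09,-0.031,-0.309,0,0,0.001,0.2],[-0.09,-0.031,-0.309,0,0,0.001,0.2],[-0.09,-0.031,-0.309,0,0,0.001,1],[-0.09,-0.031,-0.309,0,0,0.001,1],[-0.09,-0.031,-0.309,0,0,0.001,1],[-0.09,-0.031,-0.309,0,0,0.001,1]],
  ],
)

```text
clock: 7.6
eef_pos: [462.7, -49.7, 32.6]
eef_rot: [3.14, -0.0, 1.188]
wrist_force: [-0.3, 1.2, -0.4]
finger_gap: 46.6
finger_force: 0.0
```

Request:
servo_tool(
  motion=[
    [[0,0,0,0,0,0,1],[0,0,0,0,0,0,1],[0,0,0,0,0,0,1],[0,0,0,0,0,0,1],[0,0,0.1,0,0,0,1],[0,0,0.2,0,0,0,1],[0,0,0.2,0,0,0,1]],
  ],
)

```text
clock: 8.3
eef_pos: [464.8, -50.1, 137.3]
eef_rot: [3.132, -0.002, 1.188]
wrist_force: [0.7, -0.4, -3.4]
finger_gap: 30.1
finger_force: 60.0
```

Request:
servo_tool(
  motion=[
    [[0.09,0,0,0,0,0.04,1],[0.18,0,0,0,0,0.08,1],[0.26,0,0,0,0,0.119,1],[0.352,0,0,0,0,0.119,1],[0.352,0,0,0,0,0.119,1],[0.352,0,-0.09,0,0,0.119,1],[0.352,0,-0.09,0,0,0.119,1],[0.352,0,-0.09,0,0,0.119,1]],
  ],
)

```text
clock: 9.1
eef_pos: [637.5, -49.6, 86.4]
eef_rot: [-3.139, -0.0, 1.562]
wrist_force: [0.4, 0.5, -0.9]
finger_gap: 29.4
finger_force: 60.0
```

```bash
cat >> h.py <<'E'
def held(name=None):
    c=cam('wrist',name);P=pts(c);s=manip.read_state()
    print('tcp',np.round(s['eef_pos'],1),np.round(s['eef_rot'],3),round(s['finger_gap'],1),round(s['finger_force'],1),np.round(s['wrist_force'],1))
    f=c['frame'].astype(int); X,Y,Z=P[...,0],P[...,1],P[...,2]
    t=s['eef_pos']
    near=(abs(X-t[0])<45)&(abs(Y-t[1])<60)
    top=near&(Z>t[2]+31)&(Z<t[2]+37)&(f.min(-1)>120)
    if top.sum()>20: print('heldtop x %.1f y %.1f..%.1f z %.1f'%(np.median(X[top]),np.percentile(Y[top],1),np.percentile(Y[top],99),np.median(Z[top])))
    foot=near&(Z>t[2]-26)&(Z<t[2]-16)
    if foot.sum()>20: print('foot',rect(P,foot),'ymax',np.percentile(Y[foot],99))
    h=(Z<35)&(X>600)&(X<680)&(Y<160)&(Y>-180)
    n,l,st,ce=cv2.connectedComponentsWithStats(h.astype(np.uint8))
    for i in range(1,n):
        if st[i,4]>150: r=rect(P,l==i);q=P[l==i];print('hole',r[:2],'x %.1f..%.1f y %.1f..%.1f'%(q[:,0].min(),q[:,0].max(),q[:,1].min(),q[:,1].max()))
    return c,P
E
python3 - <<'E'
from h import *
held('w4.png')
E
```

```text
tcp [638.4 -49.7  88. ] [3.141 0.    1.562] 30.0 60.0 [-0.1 -0.3 -1. ]
heldtop x 638.2 y -68.2..-26.7 z 120.4
foot [ 6.382e+02 -3.460e+01  5.630e+01  3.140e+01 -6.000e-01  2.696e+03
  6.650e+01] ymax -19.163768919982154
hole [640.4  86.8] x 609.2..671.6 y 77.6..95.9
hole [640.   31.3] x 608.5..671.4 y -4.2..66.7
hole [639.6 -20.6] x 608.5..670.8 y -26.2..-14.9
hole [ 638.6 -161.8] x 607.5..669.7 y -165.1..-156.8
```

Request:
servo_tool(
  motion=[
    [[0.003,0.003,0,0,0,0,1],[0.003,0.003,-0.03,0,0,0,1],[0.003,0.003,-0.05,0,0,0,1],[0.003,0.003,-0.056,0,0,0,1],[0.003,0.003,-0.062,0,0,0,1],[0.003,0.003,-0.068,0,0,0,1],[0.003,0.003,-0.073,0,0,0,1],[0.003,0.003,-0.077,0,0,0,1]],
  ],
)

```text
clock: 9.95
eef_pos: [639.7, -48.2, 50.0]
eef_rot: [-3.141, 0.0, 1.562]
wrist_force: [-15.2, 1.7, 34.0]
finger_gap: 29.6
finger_force: 60.0
```

Request:
servo_tool(
  motion=[
    [[0,0,0.005,0,0,0,1],[0,0,0.005,0,0,0,0.35],[0,0,0.005,0,0,0,0.35],[0,0,0.005,0,0,0,0.3],[0,0,0.1,0,0,0,0.3],[0,0,0.2,0,0,0,0.2],[0,0,0.25,0,0,0,0.2],[-0.08,-0.05,0.28,0,0,0.02,0.2],[-0.16,-0.1,0.28,0,0,0.028,0.2],[-0.24,-0.15,0.28,0,0,0.028,0.2]],
  ],
)

```text
clock: 10.95
eef_pos: [518.3, -123.7, 188.5]
eef_rot: [3.141, 0.0, 1.652]
wrist_force: [0.7, -1.5, 0.9]
finger_gap: 75.1
finger_force: 0.0
```

Request:
servo_tool(
  motion=[
    [[-0.06,-0.07,0,0,0,0,0.2],[-0.06,-0.07,0,0,0,0,0.2]],
  ],
)

```text
clock: 11.15
eef_pos: [487.3, -161.0, 188.9]
eef_rot: [3.141, 0.001, 1.646]
wrist_force: [0.4, -0.6, 0.1]
finger_gap: 74.8
finger_force: 0.0
```

Run:
```python
from h import *
s=manip.read_state();print(np.round(s['eef_pos'],1),np.round(s['eef_rot'],3),s['finger_gap'])
c=cam('top','t3.png');P=pts(c)
for m in mods(c,P,55,75)[1:]+mods(c,P,76,100):print(m)
c=cam('wrist','w5.png');P=pts(c)
for m in mods(c,P,60,72,300)+mods(c,P,76,100,300):print('w',m)
```

```text
[ 487.3 -161.   188.9] [3.141e+00 1.000e-03 1.646e+00] 74.8080705569208
([92.0, 230.0], [504.1, 439.0, 24.6, 19.6, -80.9, 76.0, 70.3])
([363.0, 244.0], [480.5, -152.9, 28.4, 20.0, 0.9, 119.0, 64.6])
([89.0, 246.0], [471.0, 443.1, 22.8, 22.5, 89.0, 69.0, 69.1])
([116.0, 91.0], [806.6, 388.4, 81.1, 79.0, 36.1, 292.0, 86.4])
([281.0, 169.0], [640.9, 30.1, 49.8, 29.5, 86.5, 324.0, 82.5])
([318.0, 170.0], [640.0, -50.8, 48.5, 30.3, 88.9, 322.0, 82.6])
([91.0, 238.0], [487.0, 433.9, 34.8, 28.8, 72.0, 91.0, 80.4])
w ([276.0, 217.0], [481.8, -167.5, 49.6, 29.6, -85.4, 1947.0, 66.1])
w ([499.0, 85.0], [640.1, -49.8, 49.4, 30.5, 89.3, 2826.0, 84.1])
```

Request:
servo_tool(
  motion=[
    [[-0.01,-0.013,-0.04,0,0,0.001,0.2],[-0.01,-0.013,-0.1,0,0,0.001,0.2],[-0.01,-0.013,-0.2,0,0,0.001,0.2],[-0.01,-0.013,-0.28,0,0,0.001,0.2],[-0.01,-0.013,-0.313,0,0,0.001,0.2],[-0.01,-0.013,-0.313,0,0,0.001,1],[-0.01,-0.013,-0.313,0,0,0.001,1],[-0.01,-0.013,-0.313,0,0,0.001,1],[-0.01,-0.013,-0.313,0,0,0.001,1],[-0.01,-0.013,-0.313,0,0,0.001,1]],
  ],
)

```text
clock: 12.25
eef_pos: [485.2, -164.8, 32.7]
eef_rot: [3.14, 0.001, 1.653]
wrist_force: [0.1, -0.3, 0.4]
finger_gap: 38.4
finger_force: 0.0
```

Request:
servo_tool(
  motion=[
    [[0,0,0,0,0,0,1],[0,0,0,0,0,0,1],[0,0,0,0,0,0,1],[0,0,0.1,0,0,0,1],[0,0,0.2,0,0,0,1],[0,0,0.2,0,0,0,1]],
  ],
)

```text
clock: 12.85
eef_pos: [487.2, -165.7, 137.8]
eef_rot: [3.133, 0.004, 1.653]
wrist_force: [0.3, 0.1, -3.5]
finger_gap: 29.5
finger_force: 60.0
```

Request:
servo_tool(
  motion=[
    [[0.09,0.02,0,0,0,-0.02,1],[0.18,0.05,0,0,0,-0.029,1],[0.26,0.075,0,0,0,-0.029,1],[0.308,0.075,0,0,0,-0.029,1],[0.308,0.075,0,0,0,-0.029,1],[0.308,0.075,-0.09,0,0,-0.029,1],[0.308,0.075,-0.09,0,0,-0.029,1],[0.308,0.075,-0.09,0,0,-0.029,1]],
  ],
)

```text
clock: 13.65
eef_pos: [637.9, -127.3, 86.6]
eef_rot: [-3.139, -0.001, 1.562]
wrist_force: [0.4, 0.4, -1.5]
finger_gap: 29.4
finger_force: 60.0
```

Run:
```python
from h import *
held('w6.png')
```

```text
tcp [ 638.7 -127.4   88.1] [3.141 0.    1.562] 29.5 60.0 [ 0.2  0.7 -1.8]
heldtop x 638.4 y -146.1..-105.3 z 120.2
foot [ 6.386e+02 -1.126e+02  5.620e+01  3.110e+01 -7.000e-01  2.733e+03
  6.660e+01] ymax -97.1209119228602
hole [639.8   7.9] x 608.6..671.2 y -2.6..18.4
hole [639.4 -48.7] x 608.0..671.0 y -84.2..-13.3
hole [639.1 -99.7] x 607.9..670.2 y -104.6..-94.8
```

Request:
servo_tool(
  motion=[
    [[0.001,0,0,0,0,0,1],[0.001,0,-0.03,0,0,0,1],[0.001,0,-0.05,0,0,0,1],[0.001,0,-0.056,0,0,0,1],[0.001,0,-0.062,0,0,0,1],[0.001,0,-0.068,0,0,0,1],[0.001,0,-0.073,0,0,0,1],[0.001,0,-0.077,0,0,0,1]],
  ],
)

```text
clock: 14.5
eef_pos: [639.6, -127.2, 50.4]
eef_rot: [3.141, 0.0, 1.562]
wrist_force: [-15.2, 5.3, 35.2]
finger_gap: 29.7
finger_force: 60.0
```

Request:
servo_tool(
  motion=[
    [[0,0,0.005,0,0,0,1],[0,0,0.005,0,0,0,0.35],[0,0,0.005,0,0,0,0.35],[0,0,0.005,0,0,0,0.3],[0,0,0.1,0,0,0,0.3],[0,0,0.2,0,0,0,0.2],[0,0,0.3,0,0,0,0.2],[0,0,0.4,0,0,0,0.2],[0,0.1,0.48,0,0,0.02,0.2],[0,0.2,0.48,0,0,0.04,0.2]],
  ],
)

```text
clock: 15.5
eef_pos: [639.9, -39.2, 291.1]
eef_rot: [3.136, 0.002, 1.687]
wrist_force: [-0.2, 1.2, -0.6]
finger_gap: 74.9
finger_force: 0.0
```

Request:
servo_tool(
  motion=[
    [[-0.24,0.77,0,0,0,0.055,0.5],[-0.24,0.77,0,0,0,0.055,0.5],[-0.24,0.77,0,0,0,0.055,0.5],[-0.24,0.77,0,0,0,0.055,0.5],[-0.24,0.77,0,0,0,0.055,0.5],[-0.24,0.77,0,0,0,0.055,0.5],[-0.24,0.77,0,0,0,0.055,0.5],[-0.24,0.77,0,0,0,0.055,0.5],[-0.24,0.77,0,0,0,0.055,0.5],[-0.24,0.77,0,0,0,0.055,0.5]],
  ],
)

```text
clock: 16.5
eef_pos: [518.8, 347.2, 286.3]
eef_rot: [-3.141, 0.0, 1.862]
wrist_force: [0.3, 0.4, -0.1]
finger_gap: 47.0
finger_force: 0.0
```

```bash
cat >> h.py <<'E'
def wheel(name):
    s=manip.read_state();print('tcp',np.round(s['eef_pos'],1),np.round(s['eef_rot'],3),'q6',np.round(s['joints'][5],2),round(s['finger_gap'],1))
    c=cam('wrist',name);P=pts(c);X,Y,Z=P[...,0],P[...,1],P[...,2];f=c['frame'].astype(int)
    near=(np.hypot(X-518.5,Y-354)<60)
    b=near&(Z>150)&(Z<168)&(f.max(-1)<110)
    print('bar',rect(P,b)); d=near&(Z>122)&(Z<138)&(f.min(-1)>110)
    print('disc',rect(P,d),cv2.minEnclosingCircle(P[d][:,:2].astype(np.float32)))
    return c,P
E
python3 - <<'E'
from h import *
wheel('w7.png')
c=cam('top','t4.png');P=pts(c)
for m in mods(c,P,55,75)[1:]+mods(c,P,76,100):print(m)
E
```

```text
tcp [518.8 347.2 286.3] [-3.141  0.     1.862] q6 0.24 47.0
bar [ 519.   357.    73.1   12.9  -72.9 1297.   161.9]
disc [ 519.9  356.9   95.1   94.6  -28.4 5907.   130.1] ((519.800537109375, 356.66168212890625), 47.91673278808594)
([221.0, 250.0], [465.1, 158.3, 34.2, 22.7, -41.0, 135.0, 64.5])
([417.0, 318.0], [323.1, -269.3, 34.1, 32.8, -88.1, 220.0, 68.9])
([115.0, 91.0], [805.9, 387.9, 79.4, 78.1, 44.5, 279.0, 86.6])
([280.0, 169.0], [641.0, 30.1, 49.8, 30.1, 87.4, 322.0, 82.5])
([316.0, 170.0], [641.0, -46.3, 47.8, 28.9, -89.6, 321.0, 82.6])
([355.0, 171.0], [639.7, -129.6, 49.8, 30.2, 88.8, 334.0, 82.8])
```

View pics/w7.png

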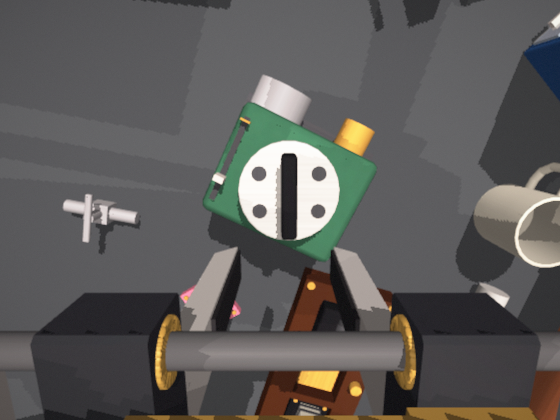

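View pics/t4.png

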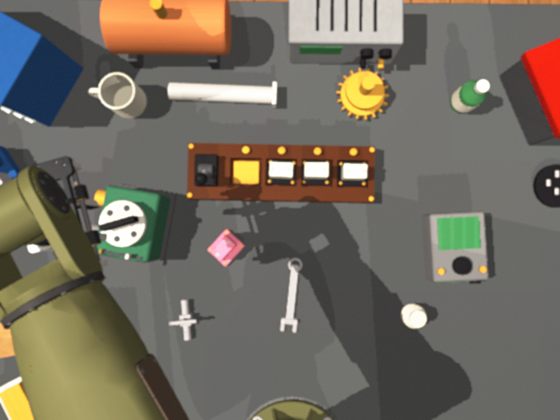

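The wrist view shows the bar upright at (289,195) and the pointer near (218,180), the start of its strip. The top view shows all three modules at home height in bays 2, 1 and 0, with the pink one untouched.

Request:
servo_tool(
  motion=[
    [[0.001,0.018,-0.05,0,0,0.002,0.45],[0.001,0.018,-0.14,0,0,0.002,0.45],[0.001,0.018,-0.22,0,0,0.002,0.45],[0.001,0.018,-0.28,0,0,0.002,0.45],[0.001,0.018,-0.3,0,0,0.002,0.45],[0.001,0.018,-0.3,0,0,0.002,1],[0.001,0.018,-0.3,0,0,0.002,1],[0.001,0.018,-0.3,0,0,0.002,1],[0.001,0.018,-0.3,0,0,0.002,1],[0.001,0.018,-0.3,0,0,0.002,1]],
  ],
  newtons=60,
)

```text
clock: 17.6
eef_pos: [520.0, 355.5, 137.5]
eef_rot: [3.14, -0.0, 1.867]
wrist_force: [-0.2, 0.5, 0.0]
finger_gap: 14.6
finger_force: 0.0
```

Request:
servo_tool(
  motion=[
    [[0,0,0,0,0,0,1],[0,0,0,0,0,0,1]],
  ],
)

```text
clock: 17.8
eef_pos: [519.6, 355.4, 137.5]
eef_rot: [3.142, -0.0, 1.867]
wrist_force: [-4.5, -1.3, 5.7]
finger_gap: 13.5
finger_force: 60.0
```

Request:
servo_tool(
  motion=[
    [[0,0,0,0,0,-0.04,1],[0,0,0,0,0,-0.08,1],[0,0,0,0,0,-0.12,1],[0,0,0,0,0,-0.16,1],[0,0,0,0,0,-0.2,1],[0,0,0,0,0,-0.24,1],[0,0,0,0,0,-0.28,1],[0,0,0,0,0,-0.32,1],[0,0,0,0,0,-0.36,1],[0,0,0,0,0,-0.4,1]],
  ],
)

```text
clock: 18.8
eef_pos: [517.1, 356.3, 137.5]
eef_rot: [-3.138, 0.004, 0.607]
wrist_force: [-24.7, 1.6, 13.3]
finger_gap: 13.6
finger_force: 60.0
```

Request:
servo_tool(
  motion=[
    [[-0.004,0,0,0,0,-0.04,1],[-0.005,0,0,0,0,-0.08,1],[-0.005,0,0,0,0,-0.12,1],[-0.005,0,0,0,0,-0.16,1],[-0.005,0,0,0,0,-0.2,1],[-0.005,0,0,0,0,-0.24,1],[-0.005,0,0,0,0,-0.27,1],[-0.005,0,0,0,0,-0.27,1]],
  ],
)

```text
clock: 19.6
eef_pos: [516.5, 358.1, 137.5]
eef_rot: [-3.137, 0.001, -0.24]
wrist_force: [-4.1, 16.7, 2.4]
finger_gap: 13.7
finger_force: 60.0
```

Request:
servo_tool(
  motion=[
    [[0,0,0,0,0,0,0.5],[0,0,0,0,0,0,0.5],[0,0,0.06,0,0,0,0.5],[0,0,0.12,0,0,0.04,0.5],[0,0,0.12,0,0,0.08,0.5],[0,0,0.12,0,0,0.12,0.5],[0,0,0.12,0,0,0.16,0.5],[0,0,0.12,0,0,0.2,0.5],[0,0,0.12,0,0,0.24,0.5],[0,0,0.12,0,0,0.28,0.5]],
  ],
)

```text
clock: 20.6
eef_pos: [517.4, 355.0, 196.7]
eef_rot: [3.141, 0.0, 0.646]
wrist_force: [-0.1, -0.1, 0.1]
finger_gap: 46.7
finger_force: 0.0
```

Request:
servo_tool(
  motion=[
    [[0,0,0.1,0,0,0.4,0.5],[0,0,0.1,0,0,0.4,0.5],[0,0,0.1,0,0,0.4,0.5],[0,0,0.1,0,0,0.4,0.5],[0,0,0.1,0,0,0.4,0.5],[0,0,0.1,0,0,0.4,0.5],[0,0,0.1,0,0,0.4,0.5],[0,0,0.1,0,0,0.4,0.5],[0,0,0.1,0,0,0.4,0.5],[0,0,0.1,0,0,0.4,0.5]],
  ],
)

```text
clock: 21.6
eef_pos: [517.4, 355.1, 246.7]
eef_rot: [-3.142, 0.0, 1.899]
wrist_force: [-0.1, 0.5, 0.1]
finger_gap: 46.9
finger_force: 0.0
```

Request:
servo_tool(
  motion=[
    [[0,0,0.1,0,0,0.3,0.5],[0,0,0.1,0,0,0.3,0.5],[0,0,0.1,0,0,0.3,0.5],[0,0,0.1,0,0,0.3,0.5],[0,0,0.1,0,0,0.3,0.5],[0,0,0.1,0,0,0.3,0.5],[0,0,0.1,0,0,0.3,0.5]],
  ],
)

```text
clock: 22.3
eef_pos: [517.4, 355.2, 296.7]
eef_rot: [-3.141, 0.0, 2.844]
wrist_force: [-0.5, 0.7, 0.4]
finger_gap: 46.7
finger_force: 0.0
```

Run:
```python
from h import *
wheel('w8.png')
```

```text
tcp [517.4 355.2 296.7] [-3.141  0.     2.844] q6 -0.73 46.7
bar [ 519.2  356.9   73.4   13.2  -13.8 1184.   161.8]
disc [ 519.3  357.1   95.1   94.4  -62.5 5502.   130.1] ((519.7767944335938, 357.2108459472656), 48.00088119506836)
```

Request:
servo_tool(
  motion=[
    [[0.003,0.003,-0.08,0,0,0.018,0.5],[0.003,0.003,-0.16,0,0,0.018,0.5],[0.003,0.003,-0.24,0,0,0.018,0.5],[0.003,0.003,-0.3,0,0,0.018,0.5],[0.003,0.003,-0.318,0,0,0.018,0.5],[0.003,0.003,-0.318,0,0,0.018,1],[0.003,0.003,-0.318,0,0,0.018,1],[0.003,0.003,-0.318,0,0,0.018,1],[0.003,0.003,-0.318,0,0,0.018,1],[0.003,0.003,-0.318,0,0,0.018,1]],
  ],
)

```text
clock: 23.35
eef_pos: [519.2, 357.7, 138.9]
eef_rot: [3.139, 0.002, 2.897]
wrist_force: [1.3, 3.6, 5.8]
finger_gap: 13.4
finger_force: 60.0
```

Request:
servo_tool(
  motion=[
    [[0,0,0,0,0,0,1],[0,0,0,0,0,0,1],[0,0,0,0,0,-0.04,1],[0,0,0,0,0,-0.08,1],[0,0,0,0,0,-0.12,1],[0,0,0,0,0,-0.16,1],[0,0,0,0,0,-0.2,1],[0,0,0,0,0,-0.24,1],[0,0,0,0,0,-0.28,1],[0,0,0,0,0,-0.32,1]],
  ],
)

```text
clock: 24.35
eef_pos: [519.0, 357.4, 138.9]
eef_rot: [3.14, -0.001, 1.887]
wrist_force: [-0.1, 2.6, 4.4]
finger_gap: 13.2
finger_force: 60.0
```

```bash
python3 -c "
from h import *
s=manip.read_state();print(s['eef_pos'],s['eef_rot'],s['wrist_force'],s['moment'],s['joints'][5])"
```

```text
[519.0079084  357.37716933 138.86475716] [ 3.1398315e+00 -6.8934539e-04  1.8870677e+00] [-0.1477382   2.56918395  4.43010141] [0.17220005 0.22923873 0.23089262] 0.2284277116114226
```

Request:
servo_tool(
  motion=[
    [[0,0,0,0,0,-0.04,1],[0,0,0,0,0,-0.08,1],[0,0,0,0,0,-0.12,1],[0,0,0,0,0,-0.16,1],[0,0,0,0,0,-0.2,1],[0,0,0,0,0,-0.24,1],[0,0,0,0,0,-0.28,1],[0,0,0,0,0,-0.32,1]],
  ],
)

```text
clock: 25.15
eef_pos: [518.5, 356.8, 138.9]
eef_rot: [3.141, 0.0, 0.883]
wrist_force: [-5.6, -3.8, 8.1]
finger_gap: 15.4
finger_force: 74.2
```

```bash
python3 -c "
from h import *
s=manip.read_state();print(s['eef_pos'],s['eef_rot'],s['wrist_force'],s['moment'],s['joints'][5])"
```

```text
[518.48377999 356.7794437  138.94893447] [3.14096102e+00 4.06536701e-04 8.83483765e-01] [-5.59294129 -3.7915296   8.14572234] [-0.82457218  1.17382713  1.8337968 ] 1.232387672848996
```

Request:
servo_tool(
  motion=[
    [[0,0,0,0,0,0,0.5],[0,0,0,0,0,0,0.5],[0,0,0.06,0,0,0,0.5],[0,0,0.12,0,0,0,0.5],[0,0,0.2,0,0,0,0.5],[0,0,0.28,0,0,0,0.5],[0,0,0.28,0,0,0,0.5]],
  ],
)

```text
clock: 25.85
eef_pos: [519.9, 357.4, 283.8]
eef_rot: [3.138, -0.008, 0.888]
wrist_force: [-0.2, 0.7, -0.0]
finger_gap: 47.0
finger_force: 0.0
```

Run:
```python
from h import *
c,P=wheel('w9.png')
cv2.imwrite('pics/w9c.png',cv2.resize(c['frame'][40:290,130:430,::-1],None,fx=2,fy=2,interpolation=cv2.INTER_CUBIC))
c=cam('top','t5.png');P=pts(c);X,Y,Z=P[...,0],P[...,1],P[...,2]
for m in mods(c,P,76,100):print(m)
b=(X>560)&(X<720)&(Y>150)&(Y<240)&(Z>95)&(Z<140);print('ball',rect(P,b))
```

```text
tcp [519.9 357.4 283.8] [ 3.138 -0.008  0.888] q6 1.23 47.0
bar [ 519.4  356.4   74.2   13.9   64.5 1365.   161.6]
disc [ 519.7  357.2   94.8   93.9  -28.8 5855.   130.1] ((519.4227905273438, 356.6259460449219), 47.83222961425781)
([115.0, 91.0], [806.2, 388.4, 81.4, 79.1, 41.7, 280.0, 86.5])
([280.0, 169.0], [640.9, 30.1, 49.8, 30.3, 86.2, 323.0, 82.6])
([316.0, 170.0], [641.2, -46.4, 47.9, 28.8, -89.8, 319.0, 82.6])
([355.0, 171.0], [639.5, -129.7, 49.7, 30.6, -89.1, 332.0, 82.9])
([91.0, 239.0], [485.6, 433.7, 33.4, 27.8, 75.1, 100.0, 80.3])
ball [614.2 195.9  23.   22.8 -86.4 118.  123.6]
```

View pics/w9c.png

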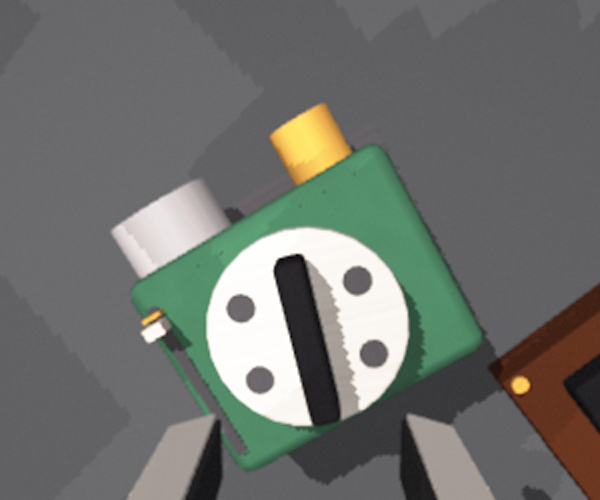

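The crop shows the pointer at (155,327) right against the brass end mark at (152,317), so the wheel is against its stop. All modules are still home. Toggle next.

Request:
servo_tool(
  motion=[
    [[0.1,-0.08,0,0,0,-0.045,1],[0.1,-0.16,0,0,0,-0.09,1],[0.1,-0.24,0,0,0,-0.135,1],[0.1,-0.323,0,0,0,-0.18,1],[0.1,-0.323,0,0,0,-0.225,1],[0.1,-0.323,-0.05,0,0,-0.27,1],[0.1,-0.323,-0.14,0,0,-0.283,1],[0.1,-0.323,-0.22,0,0,-0.283,1],[0.1,-0.323,-0.3,0,0,-0.283,1],[0.1,-0.323,-0.356,0,0,-0.283,1]],
  ],
)

```text
clock: 26.95
eef_pos: [566.9, 194.7, 95.2]
eef_rot: [3.14, 0.005, -0.002]
wrist_force: [0.1, 1.8, -1.1]
finger_gap: 0.6
finger_force: 0.0
```

Request:
servo_tool(
  motion=[
    [[0.03,0,0,0,0,0,1],[0.05,0,0,0,0,0,1],[0.07,0,0,0,0,0,1],[0.09,0,0,0,0,0,1],[0.11,0,0,0,0,0,1],[0.13,0,0,0,0,0,1],[0.142,0,0,0,0,0,1],[0.142,0,0,0,0,0,1]],
  ],
)

```text
clock: 27.75
eef_pos: [639.5, 195.1, 98.2]
eef_rot: [3.141, 0.002, -0.002]
wrist_force: [0.3, -0.2, 1.1]
finger_gap: 0.4
finger_force: 0.0
```

Request:
servo_tool(
  motion=[
    [[0.008,0,0,0,0,0,1],[0.014,0,0,0,0,0,1],[0.018,0,0,0,0,0,1],[0.018,0,0,0,0,0,1]],
  ],
)

```text
clock: 28.15
eef_pos: [647.4, 195.4, 99.4]
eef_rot: [3.141, 0.004, -0.002]
wrist_force: [-12.2, -1.5, 3.9]
finger_gap: 0.4
finger_force: 6.0
```

At the stop (12 N). Backing off and checking.

Request:
servo_tool(
  motion=[
    [[-0.05,0,0,0,0,0,1],[-0.1,0,0,0,0,0,1],[-0.12,0,0.1,0,0,0,1],[-0.2,0,0.2,0,0,0,1],[-0.3,0,0.3,0,0,0,1],[-0.4,0,0.4,0,0,0,1],[-0.4,0,0.4,0,0,0,1]],
  ],
)

```text
clock: 28.85
eef_pos: [451.7, 195.2, 296.9]
eef_rot: [-3.141, -0.001, -0.003]
wrist_force: [0.2, 1.0, 0.1]
finger_gap: 0.3
finger_force: 0.0
```

Run:
```python
from h import *
c=cam('top','t6.png');P=pts(c);X,Y,Z=P[...,0],P[...,1],P[...,2]
for m in mods(c,P,76,100)+mods(c,P,101,130):print(m)
b=(X>560)&(X<720)&(Y>150)&(Y<240)&(Z>95)&(Z<140);print('ball',rect(P,b))
cam('scene','s6.png');print(manip.read_state()['eef_pos'])
```

```text
([116.0, 91.0], [805.3, 388.6, 80.7, 79.3, -52.9, 302.0, 86.5])
([280.0, 169.0], [641.0, 30.1, 49.8, 30.3, 87.7, 325.0, 82.7])
([316.0, 169.0], [641.0, -46.4, 47.7, 29.1, -89.5, 321.0, 82.8])
([355.0, 171.0], [639.5, -129.5, 49.9, 30.0, 89.8, 331.0, 82.6])
([91.0, 238.0], [485.8, 434.6, 34.7, 31.5, 78.2, 120.0, 79.5])
([345.0, 22.0], [946.2, -101.9, 236.8, 92.7, -89.6, 3154.0, 128.1])
([481.0, 87.0], [813.7, -385.4, 25.4, 24.7, -88.6, 98.0, 126.7])
([123.0, 223.0], [520.4, 354.9, 93.8, 92.8, 76.0, 1023.0, 127.5])
ball [668.8 195.3  24.   23.  -44.3 133.  119. ]
[451.85098929 196.00105136 301.23401457]
```

View pics/s6.png

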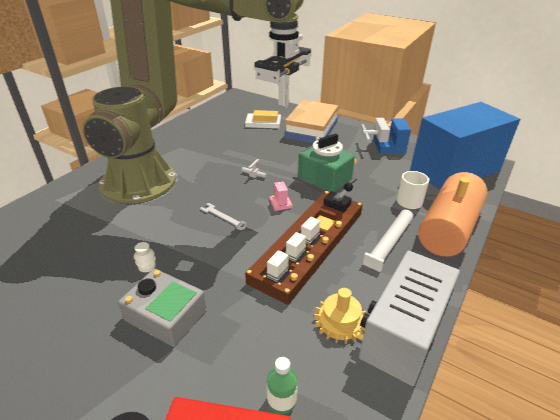

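The scene view shows three modules seated at (278,262), (296,245) and (311,229). The toggle leans away at (348,187), and nothing else has moved. The ball has gone 55 of about 57 mm across, roughly 0.95 rad. Handing in.

```bash
python3 -c "
from cell import manip
print(manip.sign_off())"
```

```text
the job is handed in; nothing more can be done
None
```

I handed the job in: all three modules are home in bays 0, 1 and 2, the tension wheel is wound to its stop, and the toggle is on; the hand-in returned no verdict.

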